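# Put the washed cake press back together

## Robot

A 6-joint arm with a two-finger parallel gripper is mounted at the origin on the work surface. World frame = base frame: x ahead of the robot, y to its left, z up, the work surface at z = 0. Lengths are in m, angles in rad, forces in N, time in s.
With the tool pointing down it reaches from about 0.35 to 0.725 m from the base axis. Payload 4.3 kg.
Tool frame: the origin (TCP) lies on the centre line of the jaws, within the pads' length; the fingertips stand 11 mm ahead of it and the grasp point (between the pads) lies 8 mm behind it (ctrl.tip_reach is the distance from the TCP to the fingertips, in m); z points along the fingers, y is the direction in which the jaws open and shut (so a half turn about z gives the same grasp; the last joint's range is limited). The gripper opens to 85 mm and grips with 20 to 120 N. Pads are 22 mm wide; open, the fingers measure 114 mm over their backs; the gripper's body (76 mm by 85 mm) begins 54 mm behind the grasp point. The pads swing forward as they close: fully open they stand 13 mm farther back than shut.
Start: joints at [-1.389, 0.377, 0.081, 1.274, 0, 1.46], TCP at [0.165, -0.551, 0.242] pointing down, gripper open.
Joint ranges: [-2.72, 2.72], [-0.84, 1.66], [-1.02, 1.22], [-1.77, 2.12], [-1.37, 1.28], [-3.14, 3.14]. Speed limits (rad/s): [2.57, 2.57, 3.14, 3.14, 3.14, 3.14].

## Interface

Orientations are given as [roll, pitch, yaw] about the fixed x, y, z axes, in that order (R = Rz(yaw) Ry(pitch) Rx(roll)).
In Python, from cell import ctrl, claw, planner, imaging, ticket, sensors gives the robot as it stands. Calls block until the motion is done:
- ctrl.move_to(position, orientation): joint-space move of the TCP to a pose.
- ctrl.movel(position, ori=None, v=0.15, f_stop=None): straight line of the TCP; ori=None keeps the orientation; v is the mean speed in m/s. With f_stop (N) it stops when the force on the tool has changed by that much, and returns True; else False.
- ctrl.move_joints(angles): joint-space move.
- claw.move_gripper(opening, f_grip=None): finger opening in m; f_grip is the grip in N (None keeps the last); returns when the fingers have stopped.
- ctrl.dwell(seconds).
- planner.ik(position, orientation): joint angles nearest the present ones, or None.
- imaging.camera(name): name is "scene" or "top"; returns the picture (480x640x3 uint8, red, green, blue); there is no depth.
- imaging.calibration(name): a dict with "fx", "fy", "cx", "cy" (pixels), "k1" (the pictures are not rectified: a ray, as slopes to the right and down, at radius r is drawn at 1 + k1 r^2 times it, then the intrinsics apply), "eye" and "orientation" of the camera in the world. Camera axes: x right, y down, z forward; pixel columns grow to the right and rows downward; lengths in m; the calibration is good to about 2 mm. A picture is of the moment at which its call begins. calibration takes no time and is no camera call.
A pose or a line that the arm cannot do raises ctrl.Unreachable and nothing moves.
- ticket.hand_in(): hands the job in, once; it reports no verdict.
Readings, each from a call of its own:
- sensors.read_time(): time.
- sensors.read_joints(): joint angles.
- sensors.read_qvel(): joint speeds.
- sensors.read_tau(): joint torques, N m.
- sensors.read_eef_pos(): TCP position.
- sensors.read_tcp_rot(): TCP orientation.
- sensors.read_ft_force(): force on the tool from outside, world axes, zero at the start.
- sensors.read_torque(): the same for the moment, N m.
- sensors.read_grip_width(): finger opening in m.
Only numpy, scipy, OpenCV 4.12 (cv2) and the standard library are available. Lean on these libraries where they do the work, as an engineer would, in place of code of your own. Each camera call takes 0.05 s, during which the arm holds its last target. There are 200 camera calls.

## Task

Put the washed cake press back together: thread every wooden frame lying on the table over the two guide pins, down flat on the bed, then the pressing board on top of them with its spindle up. Then thread the disc weights that are there onto the spindle, largest first and smallest last, each fully down on what is below. Leave the bowl and the cake where they are.

Things in the scene. Friction and masses are not known exactly. Their poses are not given: they have to be found in the camera images.
- bed (a point): the press base, fixed: a flat metal bed 200 x 80 mm with its top 18 mm above the table; this point is the centre of the bed's top; its x axis runs along the length, y across, z up. Two fixed upright steel guide pins, 12 mm in diameter, stand on it at x = +72 and -72 mm, y = 0, and rise 80 mm above the bed; the last 10 mm narrow to a 4 mm tip
- frame_a_mid (a point): one of up to four equal open frames of light hardwood, 184 x 60 x 12 mm, lying flat; this point is its centre, half-way up; its x axis runs along its length, y across its 60 mm width, z up. A 112 x 40 mm opening in the middle leaves 10 mm wide side bars; near each end, on the long centre line at x = +72 and -72 mm, a 16 mm round hole goes through. It is the same either way up and either end round. None: not there in this run
- frame_b_mid (a point): one of up to four equal open frames of light hardwood, 184 x 60 x 12 mm, lying flat; this point is its centre, half-way up; its x axis runs along its length, y across its 60 mm width, z up. A 112 x 40 mm opening in the middle leaves 10 mm wide side bars; near each end, on the long centre line at x = +72 and -72 mm, a 16 mm round hole goes through. It is the same either way up and either end round. None: not there in this run
- frame_c_mid (a point): one of up to four equal open frames of light hardwood, 184 x 60 x 12 mm, lying flat; this point is its centre, half-way up; its x axis runs along its length, y across its 60 mm width, z up. A 112 x 40 mm opening in the middle leaves 10 mm wide side bars; near each end, on the long centre line at x = +72 and -72 mm, a 16 mm round hole goes through. It is the same either way up and either end round. None: not there in this run
- frame_d_mid (a point): one of up to four equal open frames of light hardwood, 184 x 60 x 12 mm, lying flat; this point is its centre, half-way up; its x axis runs along its length, y across its 60 mm width, z up. A 112 x 40 mm opening in the middle leaves 10 mm wide side bars; near each end, on the long centre line at x = +72 and -72 mm, a 16 mm round hole goes through. It is the same either way up and either end round. None: not there in this run
- board_mid (a point): pressing board, brown wood, 184 x 60 x 14 mm, lying flat, spindle up; this point is the centre of the wood, half-way up its 14 mm; x along its length, y across, z up. 16 mm round holes go through at x = +72 and -72 mm, y = 0. A fixed steel spindle, 56 mm tall (see spindle_top), stands on the middle of its top face. About 280 g in all; fits either end round
- spindle_top (a point): the tip of the board's spindle, 63 mm above board_mid along the board's z. From the board up the spindle is 26 mm round, 14 mm in diameter, then 26 mm with two flats 10 mm apart in the board's y (12 mm wide in x), good to grip and carry the board by, then a 4 mm tapered tip
- weight_large_mid (a point): the large disc weight of dark steel, 70 mm in diameter, 15 mm thick, with a 20 mm centre hole, about 410 g, lying flat; this point is its centre, half-way up; z is its hole's axis. None: not there in this run
- weight_medium_mid (a point): the medium disc weight of dark steel, 60 mm in diameter, 15 mm thick, with a 20 mm centre hole, about 300 g, lying flat; this point is its centre, half-way up; z is its hole's axis. None: not there in this run
- weight_small_mid (a point): the small disc weight of dark steel, 50 mm in diameter, 15 mm thick, with a 20 mm centre hole, about 190 g, lying flat; this point is its centre, half-way up; z is its hole's axis. None: not there in this run
- bowl: an empty metal bowl, 150 mm across, 55 mm high; origin under its centre; leave it alone
- cake: a single round flat cake, 84 mm across, 21 mm high; origin under its centre; leave it alone
Mind the look-alikes: they are no part of the job. What is shaped like the part that bears frame_b_mid but black or blue is not meant.

How it is judged:
By the outcome, as a careful person would: the job done as asked, in the order asked, and still so for the second after the job is handed in, with the robot touching nothing.
Of frame_a, frame_b, frame_c, frame_d only 3 to 4 are there at a start; the rules pass over those that are not, and their reading is None.
Of weight_large, weight_medium, weight_small only 2 to 3 are there at a start; the rules pass over those that are not, and their reading is None.
At some moment in a run one of frame_a, frame_b, frame_c, frame_d, weight_large, weight_medium, weight_small may be knocked a few centimetres aside while the robot is not near it.
It also fails if it takes over 210 s, if anything falls off the work surface, if the arm or the gripper's body presses on something with over 40 N, if the wrist force passes 120 N, or if a joint passes its speed limit or range.

## Working session

There is one attempt and no reset: what is moved stays moved. The work goes in short steps, each a Python script; the robot and the scene stay as the last script left them, time stands still between calls to the robot, and variables do not carry over. Pictures are saved under pics/ and viewed, about 12 in all and at most 16, crops included, and the job is handed in when it is done.

```bash
ls; mkdir -p pics; python3 - <<'E'
from cell import ctrl, claw, planner, imaging, ticket, sensors
import cv2
for n in("scene","top"):
    cv2.imwrite(f"pics/{n}0.png",imaging.camera(n)[:,:,::-1]); print(n,imaging.calibration(n))
print(sensors.read_time(),sensors.read_tcp_rot(),ctrl.tip_reach)
E
```

```text
pics
scene {'fx': 475.36226521763615, 'fy': 475.36226521763615, 'cx': 326.13381807693787, 'cy': 239.6821760610215, 'k1': -0.051096817814013235, 'eye': array([1.43863476, 0.07843083, 0.71891159]), 'orientation': array([-2.19004232,  0.01108496,  1.60288292])}
top {'fx': 522.3095309162085, 'fy': 522.3095309162085, 'cx': 328.98724115838934, 'cy': 253.53636395382878, 'k1': -0.15279446460568558, 'eye': array([0.42865075, 0.03535031, 1.27069966]), 'orientation': array([-3.08379115,  0.01991447, -1.57198829])}
0.1 [-3.13975727e+00 -1.84376397e-04  2.91794506e-01] 0.011
```

View pics/top0.png

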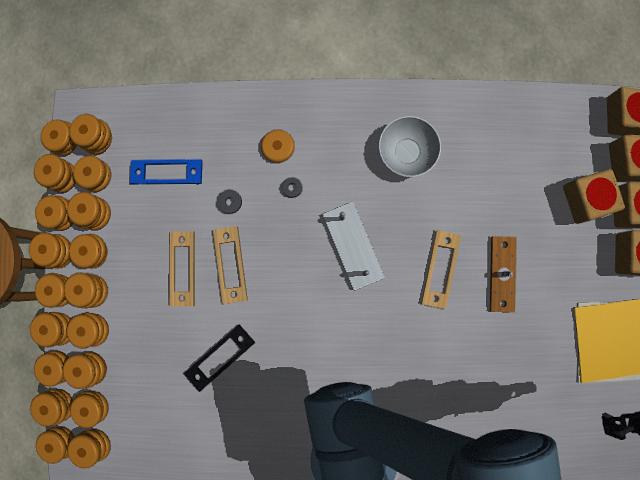

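View pics/scene0.png

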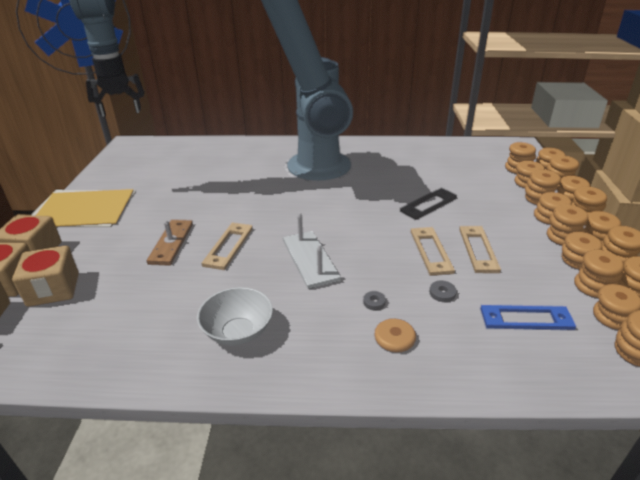

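The top view shows three wooden frames at (182,268), (230,265) and (440,269), the board at (502,274), discs at (229,201) and (291,187), and the bed at about (350,247).
Possible confusions: the blue frame (166,172) and black frame (219,357) are decoys. The cake (277,146) and the doughnut stacks at the left are not discs. The choice is the three tan frames.

```bash
cat > h.py <<'E'
from cell import ctrl, claw, planner, imaging, ticket, sensors
import cv2, numpy as np
from scipy.spatial.transform import Rotation as Ro
def rays(n,uv):
    c=imaging.calibration(n); K=np.array([[c['fx'],0,c['cx']],[0,c['fy'],c['cy']],[0,0,1]])
    p=cv2.undistortPoints(np.float64(uv).reshape(-1,1,2),K,np.array([c['k1'],0,0,0,0.]))[:,0]
    R=Ro.from_euler('xyz',c['orientation']).as_matrix()
    return c['eye'],np.c_[p,np.ones(len(p))]@R.T
def plane(n,uv,z):
    e,d=rays(n,uv); return (e+d*((z-e[2])/d[:,2:]))[:,:2]
def tri(uv_s,uv_t):
    e1,d1=rays("scene",[uv_s]); e2,d2=rays("top",[uv_t]); d1,d2=d1[0],d2[0]
    s=np.linalg.lstsq(np.c_[d1,-d2],e2-e1,rcond=None)[0]
    a,b=e1+s[0]*d1,e2+s[1]*d2; return (a+b)/2,np.linalg.norm(a-b)
def project(n,P):
    c=imaging.calibration(n); R=Ro.from_euler('xyz',c['orientation']).as_matrix()
    q=(np.atleast_2d(P)-c['eye'])@R; s=q[:,:2]/q[:,2:]; s=s*(1+c['k1']*(s**2).sum(1,keepdims=True))
    return s*[c['fx'],c['fy']]+[c['cx'],c['cy']]
def rect(c,z,n="top"):
    p=plane(n,c.reshape(-1,2),z).astype(np.float32)*1000
    (x,y),(w,h),a=cv2.minAreaRect(p)
    a=np.radians(a)
    if h>w: w,h,a=h,w,a+np.pi/2
    return np.array([x,y])/1000,(a+np.pi/2)%np.pi-np.pi/2,w,h
def detect(img=None):
    "frames, board: (xy,yaw,w,h); discs: (xy,diam)"
    if img is None: img=imaging.camera("top")
    hsv=cv2.cvtColor(img,cv2.COLOR_RGB2HSV); out=dict(frames=[],boards=[],discs=[])
    wood=cv2.inRange(hsv,(5,70,40),(28,255,255))
    for c in cv2.findContours(wood,cv2.RETR_EXTERNAL,cv2.CHAIN_APPROX_NONE)[0]:
        if cv2.contourArea(c)<500: continue
        xy,a,w,h=rect(c,.006)
        if not(170<w<200 and 52<h<72 and abs(xy[1])<.53): continue
        m=np.zeros(wood.shape,np.uint8); cv2.drawContours(m,[c],-1,1,-1)
        v=np.median(hsv[(m>0)&(wood>0)],axis=0)
        out['frames' if (wood[m>0]>0).mean()<.75 else 'boards'].append((xy,a,w,h,tuple(v)))
    dark=cv2.inRange(hsv,(0,0,20),(179,90,125))
    out['mask']=dark
    for c in cv2.findContours(dark,cv2.RETR_EXTERNAL,cv2.CHAIN_APPROX_NONE)[0]:
        if not 150<cv2.contourArea(c)<1200: continue
        xy,a,w,h=rect(c,.0075)
        if 40<h and w<85: out['discs'].append((xy,w,h,c.reshape(-1,2).mean(0)))
    return out
E
python3 - <<'E'
from h import *
t=cv2.imread("pics/top0.png")[:,:,::-1].copy()
d=detect(t)
for k in('frames','boards','discs'):
    for o in d[k]: print(k,o)
s=cv2.imread("pics/scene0.png"); T=cv2.imread("pics/top0.png")
r=lambda i,x,y,w,h,f:cv2.resize(i[y:y+h,x:x+w],None,fx=f,fy=f,interpolation=cv2.INTER_CUBIC)
a=r(T,310,195,80,100,5); b=r(s,275,205,76,100,5)[:500]
cv2.imwrite("pics/bed.png",np.hstack([a,b]))
cv2.imwrite("pics/disc.png",np.hstack([r(T,160,170,150,145,3),r(T,410,220,115,145,3)]))
E
```

```text
frames (array([0.46715479, 0.42463586]), np.float64(0.012706525167553773), 182.79043579101562, 63.86590576171875, (np.float64(18.0), np.float64(125.0), np.float64(166.0)))
frames (array([ 0.46380228, -0.21102881]), np.float64(-0.21799890998283367), 185.20095825195312, 61.38651657104492, (np.float64(18.0), np.float64(125.0), np.float64(172.0)))
frames (array([0.47543488, 0.30410962]), np.float64(0.14054270060112906), 184.88719177246094, 63.0517463684082, (np.float64(18.0), np.float64(125.0), np.float64(166.0)))
boards (array([ 0.45146851, -0.36640051]), np.float64(-0.04692569735552343), 184.57504272460938, 61.9298095703125, (np.float64(15.0), np.float64(171.0), np.float64(131.0)))
discs (array([0.63216815, 0.30920105]), 65.2860336303711, 59.80049514770508, array([228.36486486, 201.45945946]))
discs (array([0.66555292, 0.1546441 ]), 56.693302154541016, 49.76800537109375, array([290.82258065, 187.61290323]))
discs (array([ 0.74640833, -0.63730029]), 78.78366088867188, 59.056129455566406, array([600.65934066, 156.46153846]))
discs (array([0.97220642, 0.39918066]), 80.28016662597656, 61.852508544921875, array([197.21276596,  70.30496454]))
discs (array([ 1.13776611, -0.04931448]), 52.07088088989258, 46.1745491027832, array([371.10810811,   7.06756757]))
```

View pics/bed.png

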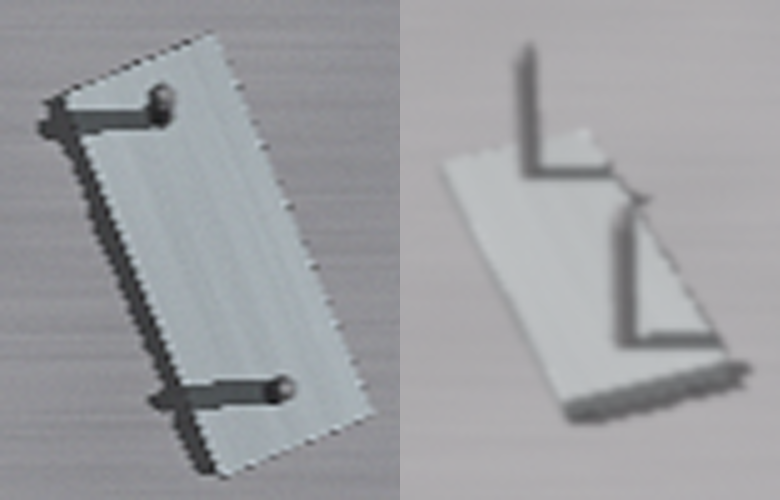

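View pics/disc.png

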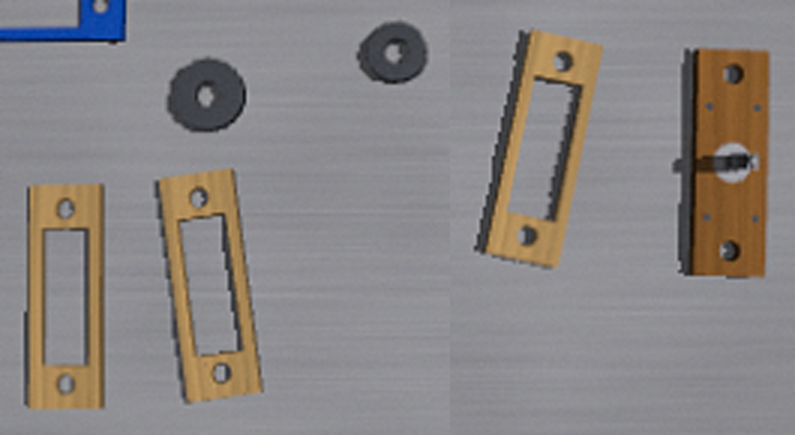

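The crops show a bed with pin tips at about (342.6,214) and (367,272.4) in top, and (300,214) and (320,246) in scene. There are three tan frames, one board, and two discs whose shadows fall to the image left (+y). By height (60 and 50 mm) the discs are medium and small.

```bash
python3 - <<'E'
from h import *
t=cv2.imread("pics/top0.png")
sub=t[195:300,305:395]; g=cv2.medianBlur(sub[:,:,1],3)
th,m=cv2.threshold(g,0,255,cv2.THRESH_BINARY+cv2.THRESH_OTSU)
print(th,g[50,45],g[10,80],g[90,10])
m=cv2.inRange(g,int((int(g[50,45])+int(g[10,80]))/2),255); m=cv2.morphologyEx(m,cv2.MORPH_OPEN,np.ones((3,3)))
c=max(cv2.findContours(m,cv2.RETR_EXTERNAL,cv2.CHAIN_APPROX_NONE)[0],key=cv2.contourArea)+np.array([305,195])
xy,a,w,h=rect(c,.018); print("bed",xy,a,w,h)
for s,tt in(((300.0,213.6),(342.2,213.8)),((319.8,245.8),(366.8,272.2))):
    print("pin",tri(s,tt),plane("top",[tt],.098),plane("scene",[s],.098))
for s in (1,-1):
    p=np.r_[xy+s*.072*np.array([np.cos(a),np.sin(a)]),.018]; q=p+[0,0,.08]
    print(project("top",[p,q]).round(1).tolist(),project("scene",[p,q]).round(1).tolist())
for y,p in ((.0,[.45,.1,.05]),): pass
R=lambda yaw:[np.pi,0,yaw]
for n,p,yw in(("f",[.467,.4246,.013],.0127),("f",[.4638,-.211,.013],-.218),("d",[.632,.307,.013],0),("d",[.6655,.152,.013],0),("bd",[.451,-.366,.045],-.047),("bed",[*xy,.03],a),("bedhi",[*xy,.2],a)):
    print(n,[None if q is None else np.round(q,2).tolist() for q in(planner.ik(p,R(yw)),planner.ik(p,R(yw+np.pi)))])
E
```

```text
111.0 170 144 145
bed [0.52103259 0.00124706] 0.387806455302085 198.99386596679688 78.71410369873047
pin (array([0.57813747, 0.00895851, 0.17404455]), np.float64(0.040420198816258156)) [[0.58645388 0.0286462 ]] [[ 0.45951143 -0.02373453]]
pin (array([ 4.56048377e-01, -4.32564763e-03, -3.42259494e-04]), np.float64(0.05397171339279313)) [[ 0.45440533 -0.026184  ]] [[0.59165397 0.03034461]]
[[342.1, 217.7], [342.3, 213.3]] [[319.7, 272.6], [319.0, 244.7]]
[[365.0, 272.9], [366.7, 272.2]] [[300.6, 239.1], [299.2, 212.5]]
f [[0.64, 0.64, -0.11, 0.82, 0.0, -2.52], [0.64, 0.64, -0.11, 0.82, 0.0, 0.62]]
f [[-0.55, 0.44, -0.47, 0.66, 0.0, 2.81], [-0.55, 0.44, -0.47, 0.66, 0.0, -0.33]]
d [[0.36, 0.77, 0.14, 0.94, 0.0, -2.78], [0.36, 0.77, 0.14, 0.94, 0.0, 0.36]]
d [[0.13, 0.73, 0.07, 0.91, 0.0, -3.01], [0.13, 0.73, 0.07, 0.91, 0.0, 0.13]]
bd [[-0.79, 0.52, -0.23, 0.82, 0.0, 2.4], [-0.79, 0.52, -0.23, 0.82, 0.0, -0.74]]
bed [[-0.12, 0.44, -0.42, 0.71, 0.0, 2.63], [-0.12, 0.44, -0.42, 0.71, 0.0, -0.51]]
bedhi [[-0.12, 0.28, -0.16, 1.12, 0.0, 2.63], [-0.12, 0.28, -0.16, 1.12, 0.0, -0.51]]
```

```bash
cat >> h.py <<'E'
BED=np.array([.5208,.0012]); BYAW=.390
def ori(yaw):
    "tool down with jaws across yaw; the half turn whose last joint is moderate"
    return [np.pi,0,yaw+np.pi]
def show(n,uv,r,f,name):
    i=imaging.camera(n); x,y=[int(max(0,v-r)) for v in uv]
    cv2.imwrite("pics/"+name,cv2.resize(i[y:y+2*r,x:x+2*r,::-1],None,fx=f,fy=f,interpolation=cv2.INTER_CUBIC))
def pos(): return np.array(sensors.read_eef_pos())
E
python3 - <<'E'
from h import *
f=min(detect()['frames'],key=lambda o:o[0][1]); print(f)
xy,a=f[0],f[1]
claw.move_gripper(.074,30)
ctrl.move_to([*xy,.15],ori(a)); print(sensors.read_time())
ctrl.movel([*xy,.04],v=.15)
hit=ctrl.movel([*xy,-.012],v=.03,f_stop=4)
print(hit,pos(),sensors.read_ft_force(),sensors.read_time())
ctrl.movel([*xy,pos()[2]+.005],v=.05)
claw.move_gripper(.05,30)
print(sensors.read_grip_width(),pos(),sensors.read_ft_force(),sensors.read_time())
z=pos()[2]
ctrl.movel([*xy,.15],v=.15)
d=(a-BYAW)
ctrl.move_to([*BED,.15],ori(BYAW))
print(z,sensors.read_grip_width(),sensors.read_time(),pos(),sensors.read_joints())
show("top",project("top",[*BED,.13])[0],60,5,"hover.png")
show("scene",project("scene",[*BED,.13])[0],60,5,"hovers.png")
a=cv2.imread("pics/hover.png");b=cv2.imread("pics/hovers.png")
cv2.imwrite("pics/hov.png",cv2.resize(np.hstack([a,b]),(800,400)))
E
```

```text
(array([ 0.46370432, -0.21100711]), np.float64(-0.21799890998283367), 185.40162658691406, 61.38651657104492, (np.float64(18.0), np.float64(125.0), np.float64(172.0)))
2.1167
True [ 0.46356271 -0.21092552  0.00207659] [-0.93886731  0.82079609  6.78739935] 4.1833
0.05910956977458476 [ 0.46366274 -0.21102473  0.00708883] [-0.36792808  0.12014314  2.30518604] 4.725
0.007088830619622068 0.05933422234152923 6.7083 [5.20493886e-01 4.44681707e-04 1.49579059e-01] [-1.20525497e-01  3.15924547e-01 -2.53508884e-01  1.00214883e+00
 -9.26026185e-04 -5.09294513e-01]
```

View pics/hov.png

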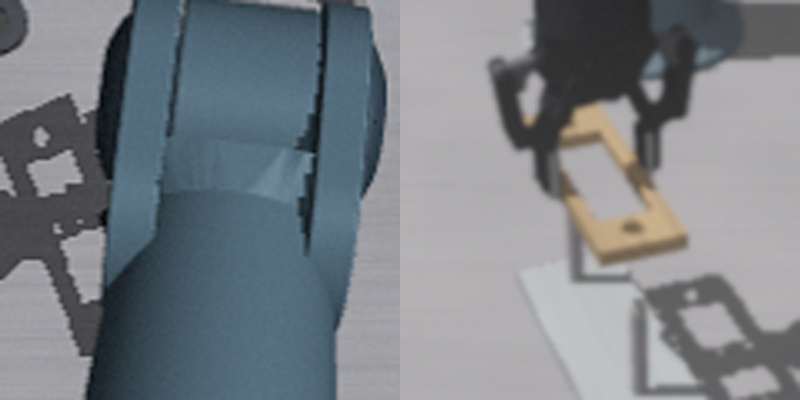

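The frame is held level (scene view) and the near hole is visible, but the wrist hides it from above. I'll insert it by feel over the tapered pins.

```bash
python3 - <<'E'
from h import *
ctrl.movel([*BED,.112],v=.1)
ctrl.dwell(.2); f0=np.array(sensors.read_ft_force()); print(f0,np.array(sensors.read_torque()))
for z in(.1,.09,.07,.045,.0245):
    hit=ctrl.movel([*BED,z],v=.05,f_stop=8)
    print(z,hit,pos().round(4),(np.array(sensors.read_ft_force())-f0).round(2),np.array(sensors.read_torque()).round(2))
    if hit: break
print(sensors.read_time())
E
```

```text
[ 0.23231827  0.29483389 -1.38851251] [-0.02438762 -0.04421231 -0.02111937]
0.1 False [0.5202 0.0013 0.0994] [ 0.04 -0.13  0.04] [-0.02  0.04 -0.01]
0.09 False [0.5203 0.0012 0.0894] [-0.88 -0.45  0.15] [ 0.01 -0.05 -0.02]
0.07 False [0.5205 0.0012 0.0696] [ 0.02 -0.15  1.1 ] [ 0.02 -0.01 -0.01]
0.045 False [0.5206 0.0012 0.0448] [-0.71 -0.35  0.34] [-0.02  0.03 -0.02]
0.0245 True [0.5207 0.0012 0.0249] [ 0.   -1.77  6.06] [ 0.13  0.19 -0.02]
9.9083
```

Inserted down to the bed height as predicted. On to the other two frames.

```bash
cat >> h.py <<'E'
def insert(zs,v=.06,fs=8):
    "straight down over BED through heights zs; True if it stopped at the last one"
    for z in zs:
        hit=ctrl.movel([*BED,z],v=v,f_stop=fs)
        if hit: break
    print("insert",hit,"aim",zs[-1],"at",pos().round(4),np.round(sensors.read_ft_force(),1)); return pos()[2]<zs[-1]+.003
def leave():
    claw.move_gripper(.074); ctrl.movel([*BED,.22],v=.2)
def away(d,k): return [o for o in d[k] if np.linalg.norm(o[0]-BED)>.08 and .3<np.hypot(*o[0])<.75]
E
cat > frame.py <<'E'
from h import *
import sys
level=int(sys.argv[1])
ctrl.move_to([.40,.05,.22],ori(0))
F=away(detect(),'frames'); print([(o[0].round(4),round(o[1],3)) for o in F])
xy,a=min(F,key=lambda o:o[0][1])[:2]
ctrl.move_to([*xy,.12],ori(a)); ctrl.movel([*xy,.03])
print("early hit",ctrl.movel([*xy,.0071],v=.05,f_stop=6))
claw.move_gripper(.05,30); print("grip",sensors.read_grip_width())
ctrl.movel([*xy,.15]); ctrl.move_to([*BED,.15],ori(BYAW)); ctrl.movel([*BED,.112])
w=sensors.read_grip_width()
if .055<w<.063 and insert([.09,.06,.018+.012*level+.0066]): leave()
print(w,sensors.read_time())
E
python3 - <<'E'
from h import *
leave()
E
python3 frame.py 1
```

```text
[(array([0.467 , 0.4246]), np.float64(0.014)), (array([0.4755, 0.3041]), np.float64(0.141))]
early hit False
grip 0.05909496552282889
insert True aim 0.0366 at [0.5209 0.0012 0.037 ] [0.1 0.5 3.6]
0.05901490827347379 20.3083
```

```bash
python3 frame.py 2 && python3 - <<'E'
from h import *
ctrl.move_to([.40,.2,.22],ori(0))
d=detect(); print(d['frames'],d['boards'],away(d,'discs'),sep='\n')
i=imaging.camera("top"); cv2.imwrite("pics/top1.png",i[:,:,::-1])
s=imaging.camera("scene"); r=lambda i,x,y,w,h,f:cv2.resize(i[y:y+h,x:x+w,::-1],None,fx=f,fy=f,interpolation=cv2.INTER_CUBIC)
cv2.imwrite("pics/chk1.png",np.hstack([r(s,270,190,80,110,4),r(i,310,190,80,110,4)]))
E
```

```text
[(array([0.467 , 0.4246]), np.float64(0.015))]
early hit False
grip 0.05919020829548471
insert True aim 0.0486 at [0.522  0.001  0.0491] [-0.1 -0.2  2.8]
0.059118250389378645 29.8417
[(array([0.52439197, 0.00181024]), np.float64(0.38264218647425796), 191.1008758544922, 66.09305572509766, (np.float64(18.0), np.float64(125.0), np.float64(173.0)))]
[(array([ 0.45203793, -0.36449789]), np.float64(-0.019416441717495125), 183.90248107910156, 63.19758605957031, (np.float64(15.0), np.float64(171.0), np.float64(135.0)))]
[(array([0.63216815, 0.30920105]), 65.2860336303711, 59.80049514770508, array([228.49333333, 201.37333333])), (array([0.66555292, 0.1546441 ]), 56.693302154541016, 49.76800537109375, array([290.82258065, 187.59677419]))]
```

View pics/chk1.png

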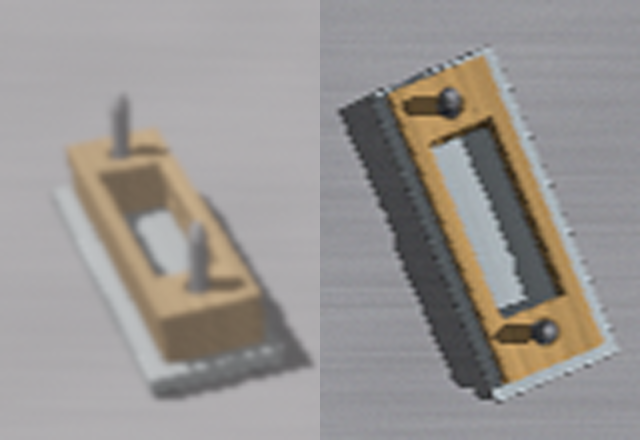

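View pics/top1.png

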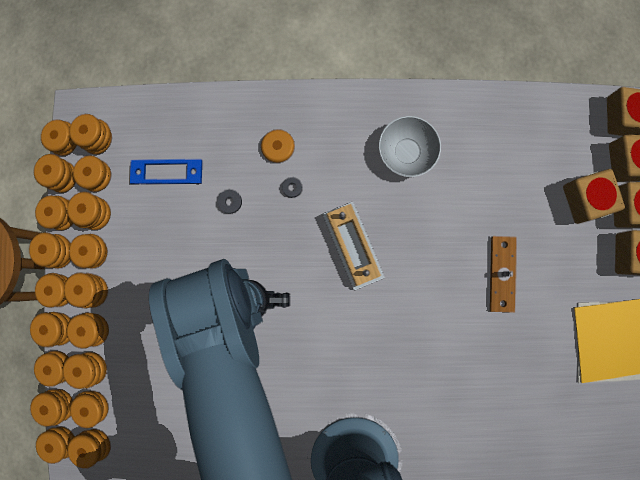

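The scene and top crops show the three frames stacked flat on the bed with both pins through. No fourth frame is visible now that the arm has moved off, and the discs and board are undisturbed. Next is the board.

```bash
python3 - <<'E'
from h import *
i=imaging.camera("top"); b=detect(i)['boards'][0]
hsv=cv2.cvtColor(i,cv2.COLOR_RGB2HSV); m=cv2.inRange(hsv,(5,70,40),(28,255,255))
x,y=project("top",[*b[0],.007])[0].astype(int); k=np.zeros_like(m); k[y-50:y+50,x-30:x+30]=m[y-50:y+50,x-30:x+30]
k=cv2.morphologyEx(k,cv2.MORPH_CLOSE,np.ones((9,9))) ; v,u=np.nonzero(k); P=plane("top",np.c_[u,v],.007)
c=P.mean(0); e=np.linalg.eigh(np.cov((P-c).T))[1][:,1]; a=np.arctan(e[1]/e[0]); print(b[:4],"pca",c,a)
xy=(c+b[0])/2
claw.move_gripper(.05,60)
ctrl.move_to([*xy,.16],ori(a)); ctrl.movel([*xy,.09])
print("early",ctrl.movel([*xy,.045],v=.05,f_stop=6))
claw.move_gripper(.005,60); print("grip",sensors.read_grip_width(),np.round(sensors.read_ft_force(),1))
ctrl.movel([*xy,.2],v=.12); ctrl.move_to([*BED,.2],ori(BYAW)); ctrl.dwell(.3)
print(sensors.read_grip_width(),np.round(sensors.read_ft_force(),1),np.round(sensors.read_torque(),2),sensors.read_time())
r=lambda i,x,y,w,h,f:cv2.resize(i[y:y+h,x:x+w,::-1],None,fx=f,fy=f,interpolation=cv2.INTER_CUBIC)
cv2.imwrite("pics/board.png",r(imaging.camera("scene"),250,130,130,160,4))
E
```

```text
(array([ 0.45179028, -0.36546802]), np.float64(-0.03184315083796818), 184.22357177734375, 62.417213439941406) pca [ 0.4505679  -0.36540929] -0.03869829693082748
early False
grip 0.009670936303127674 [-0.7 -0.1  4.8]
0.009544926098368548 [-0.2 -0.1 -2.2] [ 0.04  0.04 -0.02] 38.6417
```

View pics/board.png

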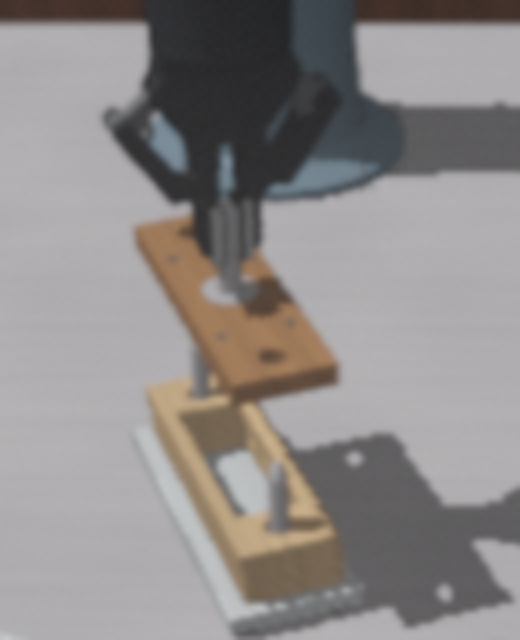

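The board is held level, aligned with the bed and above the pins. Insert it.

```bash
python3 - <<'E'
from h import *
ctrl.movel([*BED,.152]); ok=insert([.135,.12,.11,.0975],v=.05)
if ok:
    claw.move_gripper(.05); ctrl.movel([*BED,.25],v=.2)
    ctrl.move_to([.40,-.1,.25],ori(0)); d=detect(); print(d['frames'],d['boards'],away(d,'discs'),sep='\n')
    r=lambda i,x,y,w,h,f:cv2.resize(i[y:y+h,x:x+w,::-1],None,fx=f,fy=f,interpolation=cv2.INTER_CUBIC)
    i=imaging.camera("top")
    cv2.imwrite("pics/b2.png",np.hstack([r(imaging.camera("scene"),270,170,80,120,4),r(i,310,180,80,120,4)]))
    cv2.imwrite("pics/dd.png",r(i,210,170,100,50,8))
print(sensors.read_time())
E
```

```text
insert True aim 0.0975 at [0.5203 0.0012 0.0978] [-0.4 -0.4 -2.1]
[]
[(array([0.52464819, 0.00214958]), np.float64(0.3900009999088512), 193.367919921875, 65.17975616455078, (np.float64(15.0), np.float64(170.0), np.float64(137.0)))]
[(array([0.63215765, 0.30797534]), 62.83361053466797, 59.80089569091797, array([228.34246575, 201.61643836])), (array([0.66356445, 0.15491846]), 54.85310363769531, 51.34573745727539, array([290.80645161, 187.62903226]))]
42.9333
```

View pics/b2.png

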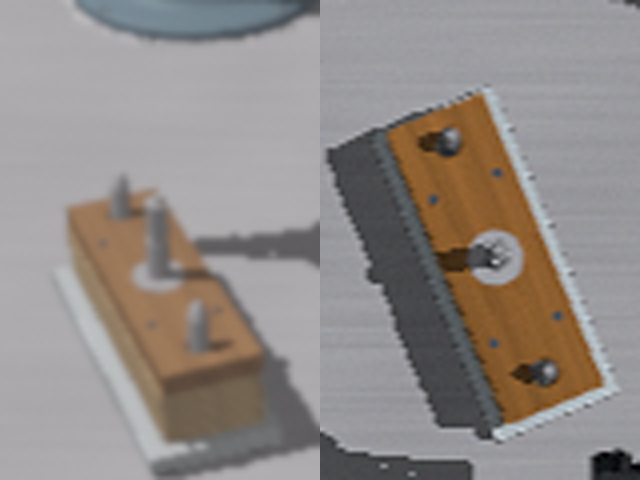

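View pics/dd.png

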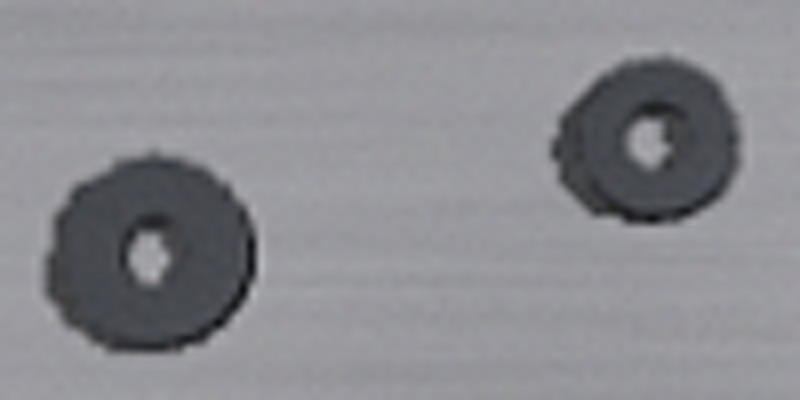

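The board is flat on the frames with both pins through it and the spindle up. The discs measure about 60 mm (228.3,201.4) and 49 mm (291.6,187.0), so medium then small.

```bash
cat > disc.py <<'E'
from h import *
import sys
D,base,op=[float(v) for v in sys.argv[1:4]]; ex=[float(v) for v in sys.argv[4:6]]
for o in away(detect(),'discs'): print(o[0].round(4),o[1:3],o[3].round(1))
xy=plane("top",[ex],.01)[0]; print(xy)
assert min(np.linalg.norm(o[0]-xy) for o in away(detect(),'discs'))<.006, "moved"
claw.move_gripper(op,50)
ctrl.move_to([*xy,.12],ori(0)); ctrl.movel([*xy,.04])
print("early",ctrl.movel([*xy,.009],v=.05,f_stop=6))
claw.move_gripper(D-.012,50); w=sensors.read_grip_width(); print("grip",w)
ctrl.movel([*xy,.19]); ctrl.move_to([*BED,.19],ori(BYAW)); ctrl.dwell(.2)
print(sensors.read_grip_width(),np.round(sensors.read_ft_force(),1))
if abs(w-D)<.004:
    ctrl.movel([*BED,.145]); ok=insert([.125,.11,base+.0085],v=.05)
    if ok: claw.move_gripper(op); ctrl.movel([*BED,.25],v=.2); ctrl.move_to([.40,-.1,.25],ori(0))
i=imaging.camera("top"); s=imaging.camera("scene")
r=lambda i,x,y,w,h,f:cv2.resize(i[y:y+h,x:x+w,::-1],None,fx=f,fy=f,interpolation=cv2.INTER_CUBIC)
cv2.imwrite("pics/d%d.png"%(D*1000),np.hstack([r(s,270,170,80,120,4),r(i,310,180,80,120,4)]))
print(sensors.read_time())
E
python3 disc.py .06 .068 .074 228.3 201.4
```

```text
[0.6322 0.308 ] (62.83361053466797, 59.80089569091797) [228.3 201.6]
[0.6636 0.1549] (54.85314178466797, 51.34571075439453) [290.8 187.6]
[0.63069014 0.30794503]
early False
grip 0.05786424197265119
0.0578303158103912 [-0.3  0.5 -3.2]
insert True aim 0.07650000000000001 at [0.5201 0.0013 0.0783] [-0.7  1.2  4.7]
53.8667
```

```bash
ls pics
```

```text
b2.png
bed.png
board.png
chk1.png
d60.png
dd.png
disc.png
hov.png
hover.png
hovers.png
scene0.png
top0.png
top1.png
```

View pics/d60.png

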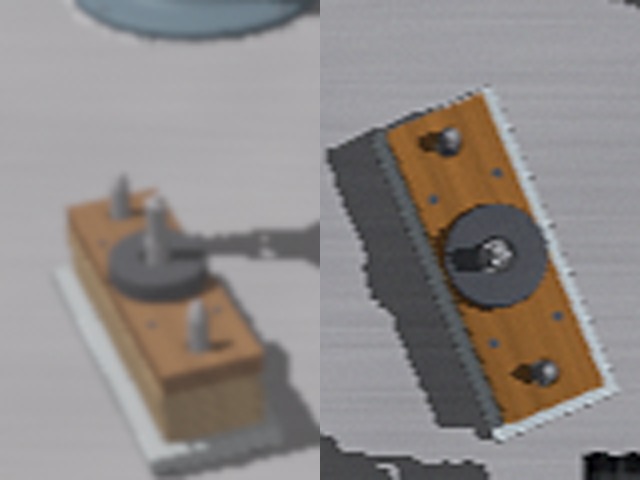

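The medium disc sits flat on the board around the spindle. Now the small one.

```bash
python3 disc.py .05 .083 .066 291.5 187.1; python3 - <<'E'
from h import *
cv2.imwrite("pics/topend.png",imaging.camera("top")[:,:,::-1])
E
```

```text
[0.6636 0.1549] (54.85310363769531, 51.34573745727539) [290.8 187.6]
[0.66475478 0.15195684]
early False
grip 0.0475462850891376
0.047497578677398095 [-0.2 -0.2 -1.8]
insert True aim 0.0915 at [0.5211 0.0011 0.0928] [-1.3 -0.5  6.3]
63.6833
```

View pics/d50.png

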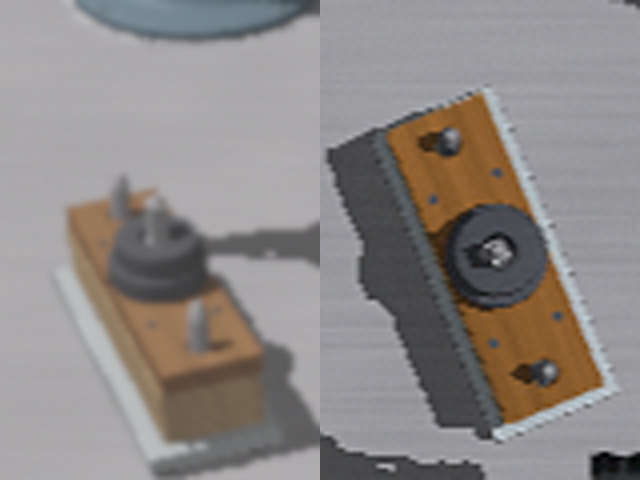

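View pics/topend.png

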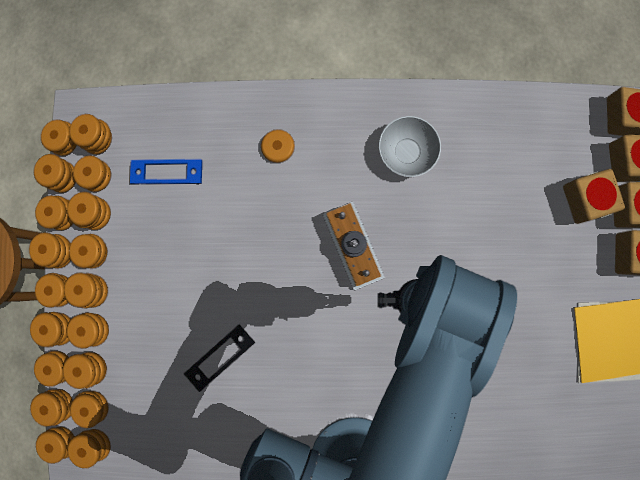

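Everything is assembled. The discs sit flat and concentric at (353,243), the bowl and cake haven't moved, and no parts are left on the table apart from the decoys.

```bash
python3 -c "
from h import *
ctrl.dwell(.5); ticket.hand_in(); print(sensors.read_time())"
```

```text
the job is handed in; nothing more can be done
the job is handed in; nothing more can be done
```

The cake press is back together and the job is handed in, at about 64 s on the robot's clock. I threaded the three wooden frames over the pins, then the board with its spindle up, then the medium disc and the small one. There was no fourth frame and no large disc in this run.

**Checks:** The last pictures from both cameras show the stack flat on the bed, with both pins through the board and the discs level on the spindle. The bowl, the cake and the blue and black look-alike frames haven't moved. I saw no part knocked aside, and the arm was clear of everything at hand-in.

**Readings that differed:** The frames and board stopped within about 1 mm of the expected heights. The two discs stopped about 1 mm above theirs (78.3 mm against 77, and 92.8 against 92), probably the force stop triggering just at contact. The discs also read 2 mm narrow in the gripper (57.9 and 47.5 mm), against about 1 mm for the frames. Both looked fully seated.

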